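Load the assay carrier

TASK

Load the carrier for the next assay: lay the timer flat in the oblong pocket and stand the three white bottles from the front of the bench (not the stock at the back) upright in the round pockets, smallest bottle in the smallest pocket, middle one in the middle-sized, largest in the largest. Bring the largest bottle last, when the other three are in place, so that it does not stand in the way. Set things down rather than dropping them, knock no bottle over, and leave the dark bottle and the little grey box where they are.

Things in the scene. Friction and masses are not known exactly. Their poses are not given: they have to be found in the camera images.
- bottle_small: smallest white screw-cap reagent bottle (red cap), loose: body 38 mm across, 70 mm tall, 0.08 to 0.16 kg; cap 21 mm across, its top 10 mm. Origin: centre of its underside, z up.
- bottle_medium: middle-sized white screw-cap reagent bottle (green cap), loose: body 48 mm across, 98 mm tall, 0.13 to 0.26 kg; cap 27 mm across, its top 14 mm. Origin: centre of its underside, z up.
- bottle_large: largest, milky-white screw-cap reagent bottle (blue cap), loose: body 64 mm across, 150 mm tall, 0.28 to 0.56 kg; cap 36 mm across, its top 21 mm. Origin: centre of its underside, z up.
- timer: white bench timer with a small display, loose, lying flat: 52 mm along its x, 66 mm along its y, 18 mm high to the case top (buttons to 20 mm), 0.06 kg. Origin: centre of its underside, z up.
- bottle_dark: look-alike that does not belong in the carrier: dark, nearly black light-proof bottle with a blue cap, 43 mm across, 92 mm tall, loose. Origin: centre of its underside.
- parts_box: look-alike that does not belong in the carrier: small plain grey closed box, 34 x 24 mm, 16 mm high, loose. Origin: centre of its underside.
- insert_small: fixed black insert, 98 x 98 x 10 mm high, in any one of the four cells of the steel carrier tray (214 mm square, cells at 102 mm pitch, rim 12 mm high, floor 4 mm above the bench). Its round pocket, the smallest of the three, 54 mm across, goes through to the tray floor. Origin: pocket centre, level with the tray floor; z up, sides along its x and y.
- insert_medium: fixed black insert, 98 x 98 x 10 mm high, in any one of the four cells of the steel carrier tray (214 mm square, cells at 102 mm pitch, rim 12 mm high, floor 4 mm above the bench). Its round pocket, the middle-sized of the three, 64 mm across, goes through to the tray floor. Origin: pocket centre, level with the tray floor; z up, sides along its x and y.
- insert_large: fixed black insert, 98 x 98 x 10 mm high, in any one of the four cells of the steel carrier tray (214 mm square, cells at 102 mm pitch, rim 12 mm high, floor 4 mm above the bench). Its round pocket, the largest of the three, 80 mm across, goes through to the tray floor. Origin: pocket centre, level with the tray floor; z up, sides along its x and y.
- insert_oblong: fixed black insert, 98 x 98 x 8 mm high, in any one of the four cells of the steel carrier tray (214 mm square, cells at 102 mm pitch, rim 12 mm high, floor 4 mm above the bench). Its oblong pocket, 64 mm along its x and 80 mm along its y, goes through to the tray floor. Origin: pocket centre, level with the tray floor; z up.
Not all that is in view belongs to the job. What is shaped like the insert_medium but green or turquoise is not meant.

How it is judged:
By the outcome, as a careful person would: the job done as asked, in the order asked, and still so for the second after the job is handed in, with the robot touching nothing.
It also fails if it takes over 106 s, if anything falls off the work surface, if the arm or the gripper's body presses on something with over 40 N, if the wrist force passes 120 N, or if a joint passes its speed limit or range.

ROBOT

A 6-joint arm with a two-finger parallel gripper is mounted at the origin on a cart in front of the work surface, level with it; the furniture and walls round the work are solid. World frame = base frame: x ahead of the robot, y to its left, z up, the work surface at z = 0. Lengths are in m, angles in rad, forces in N, time in s.
With the tool pointing down it reaches from about 0.4 to 0.825 m from the base axis. Payload 7 kg.
Tool frame: the origin (TCP) lies midway between the tips of the shut fingers; the grasp point (between the pads) lies 19 mm behind it; z points along the fingers, y is the line along which they close (so a half turn about z gives the same grasp; the last joint's range is limited). The gripper opens to 88 mm and grips with 3 to 60 N. Pads are 19 mm wide; open, the fingers measure 130 mm over their backs; the gripper's body (78 mm by 193 mm) begins 47 mm behind the grasp point.
Start: joints at [-0.931, 0.359, 0.012, 0, -1.224, -0.288], TCP at [0.233, -0.634, 0.227] pointing down, gripper open.
Joint ranges: [-3.07, 3.07], [-1.43, 2.12], [-1.02, 1.25], [-3.03, 1.67], [-3.05, -0], [-3.03, 3.03]. Speed limits (rad/s): [2.39, 2.39, 3.01, 3.14, 3.14, 3.14].

INTERFACE

Orientations are given as [roll, pitch, yaw] about the fixed x, y, z axes, in that order (R = Rz(yaw) Ry(pitch) Rx(roll)).
In Python, from cell import get_state, read_camera, sign_off gives the robot as it stands. The module is installed in compiled form; this text tells all that it offers.
- The arm moves only by the tool jog_arm, never from a script. Its arguments are lists of equal length, an entry for each row: "travel": the shift along the world's x, y, z scaled (see below), a list of three; "twist": the turn, a rotation vector about the world's x, y, z scaled (see below), a list of three; "hand": the opening, from -1 (shut) to 1 (fully open). In form: {"travel": [[tx, ty, tz], ...], "twist": [[rx, ry, rz], ...], "hand": [hand, ...]}. A call has 1 to 10 rows; each row shifts and turns the commanded pose from where the row before left it; what a row does not reach is not made up. The controller multiplies each number of a shift by 0.05 m and each number of a turn by pi rad. A row lasts 1/8 s, in which the tool goes at most 62.5 mm and 10.7 degrees, less where a joint would pass 70% of its speed; a pose out of reach is approached as far as the arm can. A call with a number of a shift or a turn outside -1 to 1 is refused whole. A call with a gripper value outside its range is refused whole. The fingers move at their own pace and stop on an object; the grip force is fixed at half the most. Time passes only in rows, so rows that do not move let the fingers close. It gives the time, the measured TCP pose, the force, the opening and the grip force at its end, in the units of the state.
- get_state(): the state, without advancing time (a new reading comes with each control period).
- read_camera(name): name is "side" or "top"; returns a dict with "image" (420x560x3 uint8, blue, green, red), "camera_matrix" (3x3 intrinsics, pixels), "R" (3x3) and "t" (3): a world point X has camera coordinates R X + t. Camera axes: x right, y down, z forward; pixel columns grow to the right and rows downward; lengths in m; the calibration is good to about 2 mm. A picture is of the moment at which its call begins. There is no depth.
- sign_off(): hands the job in; it is judged then, once.
The state is a dict: "t": time; "joint_positions": joint angles; "qvel": joint speeds; "joint_efforts": joint torques, N m; "tcp_pos": TCP position; "tool_rot": TCP orientation; "force": force on the tool from outside, world axes, zero at the start; "torque": the same for the moment, N m; "gripper_width": finger opening in m; "grasp_force": force on a finger pad.
Only numpy, scipy, OpenCV 4.12 (cv2) and the standard library are available. Lean on these libraries where they do the work, as an engineer would, in place of code of your own. Each camera call takes 0.05 s, during which the arm holds its last target. There are 200 camera calls.

## Working session

There is one attempt and no reset: what is moved stays moved. The work goes in short steps, Python scripts to look and compute and a tool call to move; the robot and the scene stay as the last step left them, time stands still between calls to the robot, and variables do not carry over. Pictures are saved under pics/ and viewed, at most 14 in all, crops included, and the job is handed in when it is done.

Besides the shell and the picture viewer there is one more tool, called after "Request:" by a JSON object that holds its "name" and its "arguments". jog_arm: Moves the arm, as the interface text tells. Its arguments: {"type":"object","properties":{"travel":{"type":"array","items":{"type":"array","items":{"type":"number"}}},"twist":{"type":"array","items":{"type":"array","items":{"type":"number"}}},"hand":{"type":"array","items":{"type":"number"}}},"required":["travel","twist","hand"]}

```bash
mkdir -p pics; python3 - <<'E'
from cell import *
import cv2,numpy as np
s=get_state();print({k:np.round(v,3).tolist() for k,v in s.items()})
for n in("top","side"):
    c=read_camera(n);cv2.imwrite(f"pics/{n}0.png",cv2.resize(c["image"],None,fx=1.42,fy=1.42,interpolation=cv2.INTER_CUBIC));np.savez(f"{n}0.npz",**c)
    print(n,c["camera_matrix"].round(1).tolist(),(-c["R"].T@c["t"]).round(3),c["R"].round(3).tolist())
E
```

```text
{'t': 0.0, 'joint_positions': [-0.931, 0.359, 0.011, -0.0, -1.224, -0.288], 'qvel': [-0.001, -0.0, 0.0, 0.0, -0.003, -0.001], 'joint_efforts': [0.001, -58.271, 29.305, 6.997, 0.007, -0.0], 'tcp_pos': [0.232, -0.633, 0.226], 'tool_rot': [3.14, -0.0, -2.79], 'force': [0.41, -0.305, -0.502], 'torque': [0.033, -0.039, 0.03], 'grasp_force': 0.0, 'gripper_width': 0.087}
top [[421.5, 0.0, 279.0], [0.0, 421.5, 202.7], [0.0, 0.0, 1.0]] [0.209 0.063 1.381] [[-0.015, -1.0, -0.007], [-0.981, 0.016, -0.193], [0.193, 0.004, -0.981]]
side [[530.6, 0.0, 279.7], [0.0, 530.6, 201.7], [0.0, 0.0, 1.0]] [ 0.135 -1.211  0.519] [[0.966, -0.26, 0.005], [-0.085, -0.331, -0.94], [0.246, 0.907, -0.342]]
```

View pics/top0.png

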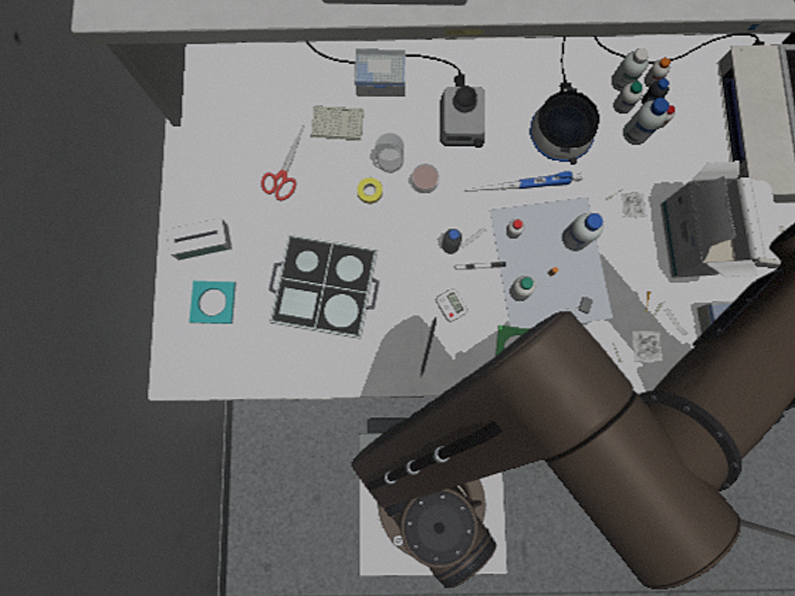

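View pics/side0.png

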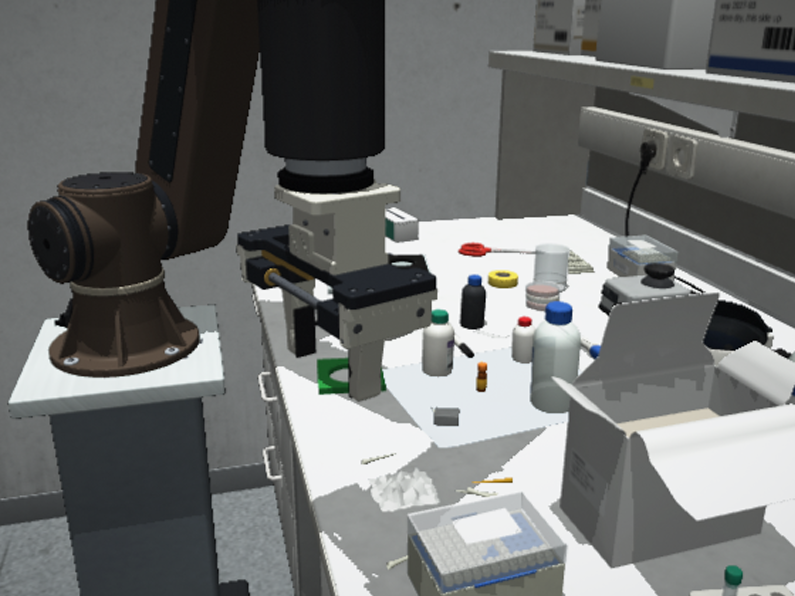

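The top view, in 1.42x pixels, shows the tray at about (325,285). Its pockets are at (307,261), (349,267), (342,310) and the oblong one at (299,302). The caps are red (516,227), green (524,283) and blue (593,221). The dark bottle is at (452,236), the timer at (451,304) and the grey box at (586,303). In the side view the gripper hides the tray and the timer.

```bash
cat > h.py <<'E'
import cv2,numpy as np
from cell import get_state,read_camera,sign_off
def ray(c,p):
    d=np.linalg.inv(c["camera_matrix"])@[p[0],p[1],1.]
    d=c["R"].T@d; return -c["R"].T@c["t"],d/np.linalg.norm(d)
def plane(c,p,z):
    o,d=ray(c,p); return o+d*(z-o[2])/d[2]
def tri(a,p,b,q):
    o1,d1=ray(a,p);o2,d2=ray(b,q)
    s=np.linalg.lstsq(np.stack([d1,-d2],1),o2-o1,rcond=None)[0]
    x,y=o1+s[0]*d1,o2+s[1]*d2
    return (x+y)/2,np.linalg.norm(x-y)
def proj(c,X):
    u=c["camera_matrix"]@(c["R"]@np.asarray(X)+c["t"]);return u[:2]/u[2]
def blobs(c,lo,hi,box,mn=8):
    x0,y0,x1,y1=box
    m=cv2.inRange(cv2.cvtColor(c["image"],cv2.COLOR_BGR2HSV),np.array(lo),np.array(hi))
    k=np.zeros_like(m);k[y0:y1,x0:x1]=m[y0:y1,x0:x1]
    n,l,s,ce=cv2.connectedComponentsWithStats(k)
    return [(ce[i],s[i]) for i in range(1,n) if s[i][4]>=mn]
COL=dict(small=((0,120,60),(6,255,255)),medium=((65,100,40),(90,255,255)),large=((105,120,50),(125,255,255)))
E
python3 - <<'E'
from h import *
t=dict(np.load("top0.npz"));s=dict(np.load("side0.npz"))
f=lambda *b:[round(v/1.42) for v in b]
TB=dict(small=f(500,215,532,240),medium=f(505,270,545,305),large=f(575,205,612,245),dark=f(440,225,465,250))
SB=dict(small=f(510,312,536,335),medium=f(428,308,452,326),large=f(540,298,580,330),dark=f(464,270,486,290))
for k in TB:
    lo,hi=COL["large" if k=="dark" else k]
    a=blobs(t,lo,hi,TB[k]);b=blobs(s,lo,hi,SB[k])
    a=max(a,key=lambda q:q[1][4]);b=max(b,key=lambda q:q[1][4])
    X,e=tri(t,a[0],s,b[0]);print(k,X.round(4),"gap",round(e,4),"r",np.hypot(*X[:2]).round(3),a[0].round(1),a[1],b[0].round(1),b[1])
# tray
g=cv2.cvtColor(t["image"],cv2.COLOR_BGR2GRAY);x0,y0,x1,y1=f(268,230,385,342)
r=g[y0:y1,x0:x1];m=(cv2.resize(r,None,fx=4,fy=4,interpolation=cv2.INTER_CUBIC)>120).astype(np.uint8)
cs,_=cv2.findContours(m,cv2.RETR_LIST,cv2.CHAIN_APPROX_NONE)
for c in cs:
    A=cv2.contourArea(c)
    if 1500<A<12000:
        W=np.array([plane(t,((p[0][0]+.5)/4-.5+x0,(p[0][1]+.5)/4-.5+y0),.014)[:2] for p in c],np.float32)
        M=cv2.minAreaRect(W*1000);h=cv2.moments(W*1000)
        print("pocket",np.round([h["m10"]/h["m00"],h["m01"]/h["m00"]],1),"rect",np.round(M[0],1),np.round(M[1],1),round(M[2],1),"eqdiam",round(2*np.sqrt(abs(h["m00"])/np.pi),1))
# timer
x0,y0,x1,y1=f(425,280,480,330)
cv2.imwrite("pics/tm.png",np.hstack([cv2.resize(t["image"][y0:y1,x0:x1],(400,364),interpolation=cv2.INTER_CUBIC),cv2.resize(s["image"][205:300,280:384],(398,364),interpolation=cv2.INTER_CUBIC)]))
print(x0,y0)
E
```

```text
Traceback (most recent call last):
ValueError: max() iterable argument is empty
```

```bash
python3 - <<'E'
s=open("h.py").read()
s=s.replace('''    m=cv2.inRange(cv2.cvtColor(c["image"],cv2.COLOR_BGR2HSV),np.array(lo),np.array(hi))
''','''    H=cv2.cvtColor(c["image"],cv2.COLOR_BGR2HSV);H[...,0]=(H[...,0].astype(int)+20)%180
    m=cv2.inRange(H,np.array(lo),np.array(hi))
''')
i=s.index("COL=");s=s[:i]+"COL=dict(small=((5,90,60),(30,255,255)),medium=((75,80,30),(120,255,255)),large=((120,100,40),(150,255,255)))\n"
open("h.py","w").write(s)
E
cat > m.py <<'E'
from h import *
t=dict(np.load("top0.npz"));s=dict(np.load("side0.npz"))
f=lambda *b:[round(v/1.42) for v in b]
TB=dict(small=f(500,215,532,240),medium=f(505,270,545,305),large=f(575,205,612,245),dark=f(440,225,465,250))
SB=dict(small=f(510,312,536,335),medium=f(428,308,452,326),large=f(540,298,580,330),dark=f(464,270,486,290))
for k in TB:
    lo,hi=COL["large" if k=="dark" else k]
    a=blobs(t,lo,hi,TB[k]);b=blobs(s,lo,hi,SB[k])
    if not a or not b: print(k,a,b);continue
    a=max(a,key=lambda q:q[1][4]);b=max(b,key=lambda q:q[1][4])
    X,e=tri(t,a[0],s,b[0]);print(k,X.round(4),"gap",round(e,4),"r",np.hypot(*X[:2]).round(3),a[0].round(1),a[1],b[0].round(1),b[1])
g=cv2.cvtColor(t["image"],cv2.COLOR_BGR2GRAY);x0,y0,x1,y1=f(268,230,385,342)
r=g[y0:y1,x0:x1];m=(cv2.resize(r,None,fx=4,fy=4,interpolation=cv2.INTER_CUBIC)>120).astype(np.uint8)
cs,_=cv2.findContours(m,cv2.RETR_LIST,cv2.CHAIN_APPROX_NONE)
for c in cs:
    A=cv2.contourArea(c)
    if 1500<A<12000:
        W=np.array([plane(t,((p[0][0]+.5)/4-.5+x0,(p[0][1]+.5)/4-.5+y0),.014)[:2] for p in c],np.float32)
        M=cv2.minAreaRect(W*1000);h=cv2.moments(W*1000)
        print("pocket",np.round([h["m10"]/h["m00"],h["m01"]/h["m00"]],1),"rect",np.round(M[0],1),np.round(M[1],1),round(M[2],1),"eqdiam",round(2*np.sqrt(abs(h["m00"])/np.pi),1))
x0,y0,x1,y1=f(425,280,480,330)
cv2.imwrite("pics/tm.png",np.hstack([cv2.resize(t["image"][y0:y1,x0:x1],(400,364),interpolation=cv2.INTER_CUBIC),cv2.resize(s["image"][205:300,280:384],(398,364),interpolation=cv2.INTER_CUBIC)]))
print(x0,y0,x1,y1)
E
python3 m.py
```

```text
small [ 0.6125 -0.2105  0.0655] gap 0.0011 r 0.648 [364.2 157.3] [361 154   7   7  34] [369.1 226.1] [365 223   9   7  56]
medium [ 0.4693 -0.2181  0.0913] gap 0.0 r 0.517 [370.7 199.1] [367 195   8   9  55] [309.3 222.6] [304 218  12  10 106]
large [ 0.5911 -0.3593  0.1405] gap 0.0018 r 0.692 [418.  155.7] [413 150  11  13 103] [393.1 219.9] [384 212  19  17 270]
dark [ 0.5846 -0.0622  0.0848] gap 0.0013 r 0.588 [319.3 164.6] [316 162   8   7  41] [334.  197.3] [330 194   9   8  65]
pocket [427.5 197.6] rect [427.3 197.9] [77.3 77.8] 47.0 eqdiam 77.0
pocket [446.5 296.9] rect [446.5 296.9] [79.5 63.2] 79.4 eqdiam 77.8
pocket [527.3 178.2] rect [527.  178.4] [61.2 61.1] 59.9 eqdiam 61.0
pocket [546.3 278.1] rect [546.1 278.7] [51.7 48.1] 89.0 eqdiam 50.0
299 197 338 232
```

View pics/tm.png

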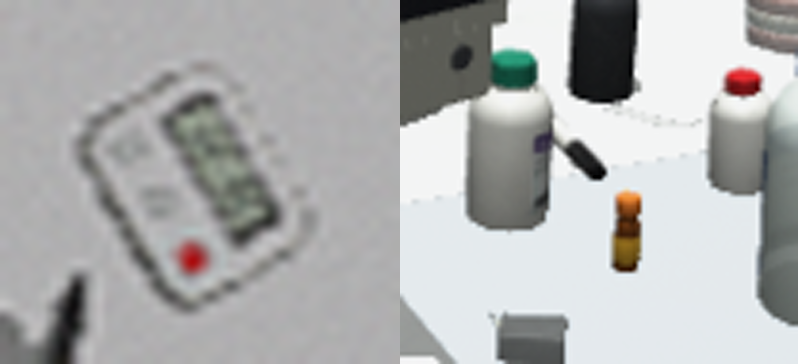

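The caps triangulate at the right heights: 65, 91, 140 and 85 mm. The pockets come out at about 51, 61 and 77 mm plus the 63x79 mm oblong, at 102 mm pitch. In the crop the timer's corners are about (80,150), (205,62), (312,220) and (185,308).

```bash
python3 - <<'E'
from h import *
t=dict(np.load("top0.npz"))
P=[(80,150),(205,62),(312,220),(185,308)]
W=np.array([plane(t,((u+.5)*39/400-.5+299,(v+.5)*35/364-.5+197),.012)[:2] for u,v in P])*1000
print(W.round(1),W.mean(0).round(1))
for i,j in((0,1),(3,2),(0,3),(1,2)):
    d=W[j]-W[i];print(i,j,np.linalg.norm(d).round(1),np.degrees(np.arctan2(d[1],d[0])).round(1))
E
```

```text
[[448.8 -21.5]
 [476.5 -62.5]
 [425.1 -95.1]
 [397.8 -53.5]] [437.  -58.2]
0 1 49.6 -56.0
3 2 49.7 -56.6
0 3 60.2 -147.8
1 2 60.8 -147.7
```

Request:
{"name": "jog_arm", "arguments": {"travel": [[0.1,0.5,0],[0.4,1,0],[0.4,1,0],[0.4,1,0],[0.4,1,0],[0.4,1,0],[0.4,1,0],[0.4,1,0],[0.4,1,0],[0.4,1,0]], "twist": [[0,0,0.0074],[0,0,0.0074],[0,0,0.0074],[0,0,0.0074],[0,0,0.0074],[0,0,0.0074],[0,0,0.0074],[0,0,0.0074],[0,0,0.0074],[0,0,0.0074]], "hand": [1,1,1,1,1,1,1,1,1,1]}}

```text
t: 1.35
tcp_pos: [0.4177, -0.1569, 0.2266]
tool_rot: [-3.142, 0.0, -2.556]
force: [1.1, 0.3, 1.3]
gripper_width: 0.0875
grasp_force: 0.0
```

```bash
python3 - <<'E'
from h import *
s=read_camera("side");np.savez("side1.npz",**s)
print(proj(s,[.437,-.058,.01]))
u,v=proj(s,[.437,-.058,.01]).astype(int)
print(u,v)
im=s["image"];a=cv2.resize(im[v-30:v+30,u-40:u+40],(400,300),interpolation=cv2.INTER_CUBIC)
cv2.imwrite("pics/s1.png",np.hstack([a,cv2.resize(im,(400,300))]))
E
```

```text
[275.55849574 230.62783395]
275 230
```

View pics/s1.png

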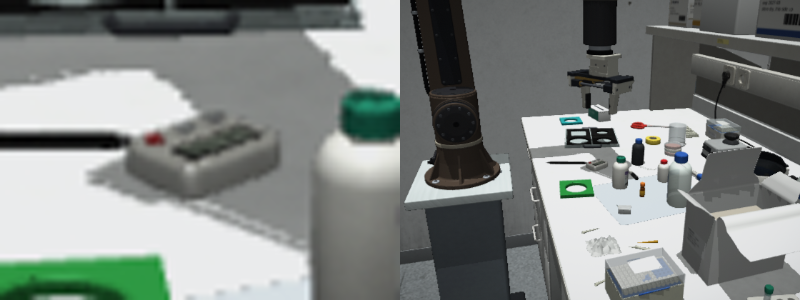

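The side crop (5x, origin at pixel 235,200) shows the timer lying flat, with its red button at crop (152,139). The tray is now clear of the gripper in the small view at (592,138).

```bash
python3 - <<'E'
from h import *
t=dict(np.load("top0.npz"));s=dict(np.load("side1.npz"))
X,e=tri(t,(317.3,221.4),s,(265,227.5));print("button",X.round(4),round(e,4))
o=[proj(s,p).round(1).tolist() for p in ([.5476,.2788,.014],[.5286,.1789,.014],[.4288,.1983,.014],[.4478,.2976,.012])];print(o)
g=cv2.cvtColor(s["image"],cv2.COLOR_BGR2GRAY)
m=(cv2.resize(g[160:225,220:320],None,fx=4,fy=4,interpolation=cv2.INTER_CUBIC)>100).astype(np.uint8)
for c in cv2.findContours(m,cv2.RETR_LIST,cv2.CHAIN_APPROX_NONE)[0]:
    A=cv2.contourArea(c)
    if 200<A<6000: M=cv2.moments(c);p=(M["m10"]/M["m00"]/4+220-.4,M["m01"]/M["m00"]/4+160-.4);print(np.round(p,1),A/16,cv2.boundingRect(c))
# match nearest top pockets (centroids at z=.014 re-projected into top)
for n,w in dict(L=[.4275,.1976],O=[.4465,.2969],M=[.5273,.1782],S=[.5463,.2781]).items():
    q=proj(t,[*w,.014])
    for c in cv2.findContours(m,cv2.RETR_LIST,cv2.CHAIN_APPROX_NONE)[0]:
        if 200<cv2.contourArea(c)<6000:
            M=cv2.moments(c);p=(M["m10"]/M["m00"]/4+220-.4,M["m01"]/M["m00"]/4+160-.4)
            X,e=tri(t,q,s,p)
            if np.hypot(*(X[:2]-w))<.02:print(n,X.round(4),round(e,4))
E
```

```text
button [ 0.4117 -0.0556  0.02  ] 0.0011
[[282.7, 184.0], [285.5, 195.0], [250.2, 195.6], [249.5, 185.3]]
[286.5 196.1] 47.65625 (230, 138, 72, 17)
[249.5 197. ] 114.125 (72, 137, 100, 26)
[282.6 185.3] 28.75 (224, 97, 56, 12)
[249.4 186.4] 122.90625 (77, 94, 85, 27)
[240.4 172.6] 83.40625 (23, 43, 121, 19)
[238.5 166.8] 41.0 (38, 22, 78, 17)
L [0.4273 0.1981 0.0103] 0.0015
L [0.4244 0.1945 0.0434] 0.0033
O [ 0.4512  0.3044 -0.0278] 0.0052
O [0.4475 0.2978 0.0086] 0.0001
O [0.429  0.2906 0.0576] 0.0198
M [0.5298 0.1782 0.0102] 0.0033
M [0.5194 0.1757 0.0452] 0.0012
S [ 0.5593  0.2844 -0.0288] 0.0049
S [0.5473 0.2787 0.0099] 0.0001
```

Request:
{"name": "jog_arm", "arguments": {"travel": [[0.2,1,0],[0.19,0.98,0],[0,0,-0.9],[0,0,-0.9],[0,0,-0.9],[0,0,-0.8],[0,0,-0.4],[0,0,-0.2],[0,0,0]], "twist": [[0,0,0],[0,0,0],[0,0,0],[0,0,0],[0,0,0],[0,0,0],[0,0,0],[0,0,0],[0,0,0]], "hand": [1,1,1,1,1,1,1,1,1]}}

```text
t: 2.52
tcp_pos: [0.4368, -0.0598, 0.0213]
tool_rot: [3.141, -0.001, -2.557]
force: [0.2, -0.5, 0.3]
gripper_width: 0.0878
grasp_force: 0.0
```

Request:
{"name": "jog_arm", "arguments": {"travel": [[0,0.03,-0.1],[0,0,-0.1],[0,0,0],[0,0,0],[0,0,0],[0,0,0],[0,0,0],[0,0,0]], "twist": [[0,0,0],[0,0,0],[0,0,0],[0,0,0],[0,0,0],[0,0,0],[0,0,0],[0,0,0]], "hand": [1,1,1,0,-0.5,-1,-1,-1]}}

```text
t: 3.52
tcp_pos: [0.4371, -0.0581, 0.0116]
tool_rot: [-3.142, 0.0, -2.557]
force: [-1.6, -0.0, 0.8]
gripper_width: 0.052
grasp_force: 29.4
```

Request:
{"name": "jog_arm", "arguments": {"travel": [[0,0,0.5],[0,0.4,0.9],[0,0.9,0.4],[0.04,0.9,0],[0.04,0.9,0],[0.04,0.9,0],[0.04,0.9,0],[0.04,0.9,0],[0.02,0.9,0],[0,0.41,0]], "twist": [[0,0,0],[0,0,0.0316],[0,0,0.0316],[0,0,0.0316],[0,0,0.0316],[0,0,0.0316],[0,0,0.0316],[0,0,0.0316],[0,0,0.0316],[0,0,0]], "hand": [-1,-1,-1,-1,-1,-1,-1,-1,-1,-1]}}

```text
t: 4.78
tcp_pos: [0.448, 0.2994, 0.1013]
tool_rot: [-3.142, -0.0, -1.761]
force: [0.2, -0.4, -0.4]
gripper_width: 0.0518
grasp_force: 29.4
```

```bash
python3 - <<'E'
from h import *
s=read_camera("side");st=get_state();print(st["tcp_pos"],st["gripper_width"],st["joint_positions"],st["tool_rot"])
im=s["image"];u,v=proj(s,[.448,.2976,.08]).astype(int);print(u,v)
cv2.imwrite("pics/s2.png",cv2.resize(im[v-60:v+60,u-80:u+80],(640,480),interpolation=cv2.INTER_CUBIC))
E
```

```text
[0.44833651 0.30067483 0.10131264] 0.05205148114474261 [ 9.54141662e-01  2.55706630e-01 -4.52402482e-01  2.71151471e-04
 -8.62079796e-01 -1.14569723e+00] [-3.14115452e+00  4.68398437e-04 -1.76217537e+00]
249 163
```

View pics/s2.png

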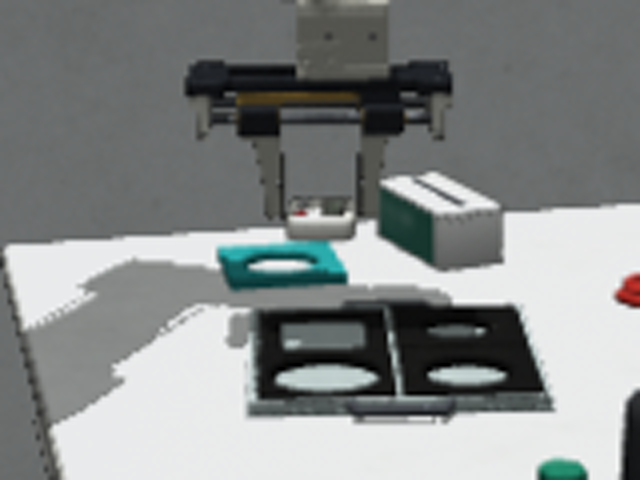

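The side crop shows the timer held level above the oblong pocket, which is at crop (322,335).

Request:
{"name": "jog_arm", "arguments": {"travel": [[0,0,-0.5],[0,0,-0.6],[0,0,-0.3],[0,0,-0.1],[0,0,0],[0,0,0]], "twist": [[0,0,0],[0,0,0],[0,0,0],[0,0,0],[0,0,0],[0,0,0]], "hand": [-1,-1,-1,-1,-1,-1]}}

```text
t: 5.58
tcp_pos: [0.4486, 0.2978, 0.0275]
tool_rot: [-3.141, 0.001, -1.763]
force: [0.3, 0.6, -0.8]
gripper_width: 0.0519
grasp_force: 29.4
```

Request:
{"name": "jog_arm", "arguments": {"travel": [[0,0,-0.1],[0,0,-0.08],[0,0,-0.05],[0,0,0],[0,0,0]], "twist": [[0,0,0],[0,0,0],[0,0,0],[0,0,0],[0,0,0]], "hand": [-1,-1,-1,-1,-1]}}

```text
t: 6.2
tcp_pos: [0.448, 0.2973, 0.0156]
tool_rot: [-3.142, -0.0, -1.763]
force: [-3.7, -0.2, 7.9]
gripper_width: 0.0516
grasp_force: 29.5
```

Contact came at exactly the expected height, so I release and lift.

Request:
{"name": "jog_arm", "arguments": {"travel": [[0,0,0],[0,0,0],[0,0,0],[0,0,0.1],[0,0,0.5],[0,0,0.9],[0,-0.3,0.9],[0,-0.6,0.8],[0.2,-1,0.3],[0.2,-1,0]], "twist": [[0,0,0],[0,0,0],[0,0,0],[0,0,0],[0,0,0],[0,0,0],[0,0,0],[0,0,0],[0,0,0],[0,0,0]], "hand": [0.5,0.7,0.8,0.8,0.8,0.8,1,1,1,1]}}

```text
t: 7.45
tcp_pos: [0.4688, 0.1518, 0.1922]
tool_rot: [-3.139, 0.003, -1.762]
force: [0.5, -0.1, 0.4]
gripper_width: 0.0875
grasp_force: 0.0
```

```bash
python3 - <<'E'
from h import *
s=read_camera("side");t=read_camera("top");st=get_state();print(st["tcp_pos"])
a=[]
for c in(s,t):
    im=c["image"];u,v=proj(c,[.488,.238,.01]).astype(int)
    a.append(cv2.resize(im[v-40:v+40,u-40:u+40],(400,400),interpolation=cv2.INTER_CUBIC))
cv2.imwrite("pics/s3.png",np.hstack(a))
E
```

```text
[0.4679825  0.14892854 0.19086601]
```

View pics/s3.png

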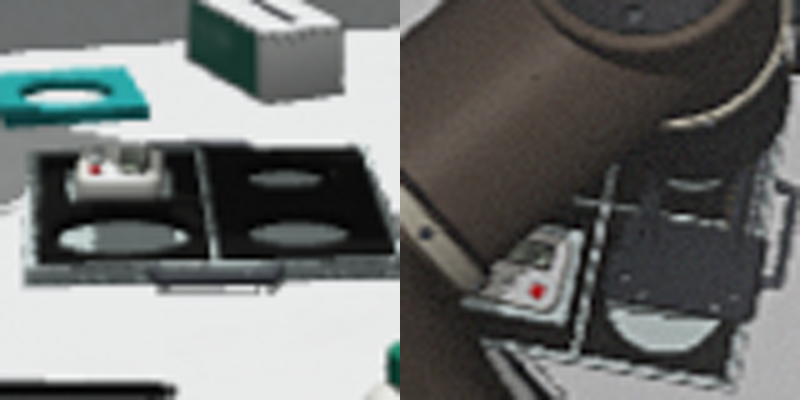

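The timer sits flat in the oblong pocket, at side crop (120,180). Next is the small bottle.

Request:
{"name": "jog_arm", "arguments": {"travel": [[0.3,-0.8,0],[0.3,-0.8,0],[0.3,-0.8,0],[0.3,-0.8,0],[0.3,-0.8,0],[0.3,-0.8,0],[0.3,-0.8,0],[0.4,-0.8,0],[0.39,-0.86,0],[0,0,0]], "twist": [[0,0,-0.0268],[0,0,-0.0268],[0,0,-0.0268],[0,0,-0.0268],[0,0,-0.0268],[0,0,-0.0268],[0,0,0],[0,0,0],[0,0,0],[0,0,0]], "hand": [1,1,1,1,1,1,1,1,1,1]}}

```text
t: 8.8
tcp_pos: [0.6132, -0.2129, 0.1891]
tool_rot: [3.141, -0.001, -2.271]
force: [-1.0, 0.2, -0.4]
gripper_width: 0.0879
grasp_force: 0.0
```

Request:
{"name": "jog_arm", "arguments": {"travel": [[0,0,0]], "twist": [[0,0,0]], "hand": [1]}}

```text
t: 8.93
tcp_pos: [0.6123, -0.2105, 0.1896]
tool_rot: [3.141, -0.0, -2.269]
force: [-0.8, -0.2, 0.8]
gripper_width: 0.0872
grasp_force: 0.0
```

Request:
{"name": "jog_arm", "arguments": {"travel": [[0,0,-0.6],[0,0,-0.8],[0,0,-0.8],[0,0,-0.7],[0,0,-0.4],[0,0,-0.17],[0,0,0]], "twist": [[0,0,0],[0,0,0],[0,0,0],[0,0,0],[0,0,0],[0,0,0],[0,0,0]], "hand": [1,1,1,1,1,1,1]}}

```text
t: 9.8
tcp_pos: [0.6126, -0.2099, 0.0168]
tool_rot: [3.141, -0.0, -2.267]
force: [0.2, -0.5, 0.3]
gripper_width: 0.0875
grasp_force: 0.0
```

Request:
{"name": "jog_arm", "arguments": {"travel": [[0,0,0],[0,0,0],[0,0,0],[0,0,0],[0,0,0],[0,0,0],[0,0,0]], "twist": [[0,0,0],[0,0,0],[0,0,0],[0,0,0],[0,0,0],[0,0,0],[0,0,0]], "hand": [0.4,0,-0.2,-0.4,-1,-1,-1]}}

```text
t: 10.68
tcp_pos: [0.6127, -0.2107, 0.0167]
tool_rot: [-3.141, 0.0, -2.268]
force: [0.2, -1.1, 1.1]
gripper_width: 0.0367
grasp_force: 29.8
```

Request:
{"name": "jog_arm", "arguments": {"travel": [[0,0,0.3],[0,0,0.7],[0,0,0.9],[0,0,0.9],[0,0,0.6],[0,0,0]], "twist": [[0,0,0],[0,0,0],[0,0,0],[0,0,0],[0,0,0],[0,0,0]], "hand": [-1,-1,-1,-1,-1,-1]}}

```text
t: 11.42
tcp_pos: [0.614, -0.2109, 0.1908]
tool_rot: [-3.136, 0.003, -2.268]
force: [0.2, -0.3, -1.6]
gripper_width: 0.0373
grasp_force: 29.8
```

```bash
python3 - <<'E'
from h import *
s=read_camera("side");st=get_state();print(st["tcp_pos"],st["gripper_width"])
im=s["image"];u,v=proj(s,[.6127,-.2107,.18]).astype(int);print(u,v,proj(s,[.6127,-.2107,.152]),proj(s,[.6127,-.2107,.222]))
cv2.imwrite("pics/s4.png",cv2.resize(im[v-40:v+60,u-70:u+70],(560,400),interpolation=cv2.INTER_CUBIC))
E
```

```text
[ 0.61295692 -0.21059516  0.18848644] 0.03701121566767265
372 176 [371.91290639 189.14488443] [374.02286479 157.88894142]
```

View pics/s4.png

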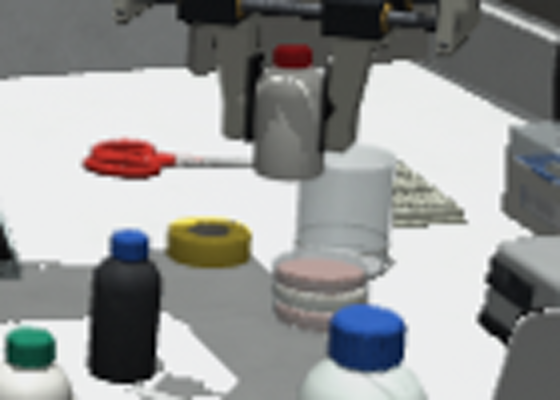

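The bottle hangs upright in the grip, red cap at crop (293,55) and base at (290,178).

Request:
{"name": "jog_arm", "arguments": {"travel": [[-0.1,0.9,0],[-0.1,1,0],[-0.1,1,0],[-0.1,1,0],[-0.2,1,0],[-0.2,1,0],[-0.2,1,0],[-0.1,1,0],[-0.1,1,0],[-0.1,0.89,0]], "twist": [[0,0,0],[0,0,0],[0,0,0],[0,0,0],[0,0,0],[0,0,0],[0,0,0],[0,0,0],[0,0,0],[0,0,0]], "hand": [-1,-1,-1,-1,-1,-1,-1,-1,-1,-1]}}

```text
t: 12.72
tcp_pos: [0.5464, 0.2802, 0.1854]
tool_rot: [3.141, -0.002, -2.268]
force: [0.2, 0.6, -1.0]
gripper_width: 0.0368
grasp_force: 29.8
```

Request:
{"name": "jog_arm", "arguments": {"travel": [[0,0,0],[0,0,0],[0,0,-0.6],[0,0,-0.8],[0,0,-0.8],[0,0,-0.6],[0,0,-0.2],[0,0,0]], "twist": [[0,0,0],[0,0,0],[0,0,0],[0,0,0],[0,0,0],[0,0,0],[0,0,0],[0,0,0]], "hand": [-1,-1,-1,-1,-1,-1,-1,-1]}}

```text
t: 13.72
tcp_pos: [0.5477, 0.278, 0.0365]
tool_rot: [-3.142, -0.001, -2.269]
force: [-0.2, -0.1, 0.3]
gripper_width: 0.0372
grasp_force: 29.8
```

Request:
{"name": "jog_arm", "arguments": {"travel": [[0,0,-0.15],[0,0,-0.1],[0,0,-0.06],[0,0,0],[0,0,0]], "twist": [[0,0,0],[0,0,0],[0,0,0],[0,0,0],[0,0,0]], "hand": [-1,-1,-1,-1,-1]}}

```text
t: 14.35
tcp_pos: [0.5477, 0.279, 0.0213]
tool_rot: [-3.142, 0.0, -2.268]
force: [0.5, 0.1, -0.9]
gripper_width: 0.0372
grasp_force: 29.8
```

Request:
{"name": "jog_arm", "arguments": {"travel": [[0,0,-0.02],[0,0,-0.02],[0,0,0]], "twist": [[0,0,0],[0,0,0],[0,0,0]], "hand": [-1,-1,-1]}}

```text
t: 14.72
tcp_pos: [0.5479, 0.2792, 0.0205]
tool_rot: [-3.141, 0.001, -2.268]
force: [-4.2, -0.1, 10.1]
gripper_width: 0.037
grasp_force: 29.9
```

Request:
{"name": "jog_arm", "arguments": {"travel": [[0,0,0],[0,0,0],[0,0,0],[0,0,0.1],[0,0,0.5],[0,0,0.9],[0,0,0.9],[0,-0.4,0.8],[-0.1,-0.8,0.3],[-0.1,-1,0]], "twist": [[0,0,0],[0,0,0],[0,0,0],[0,0,0],[0,0,0],[0,0,0],[0,0,0],[0,0,0],[0,0,0],[0,0,0]], "hand": [0,0.4,0.6,0.6,0.6,0.6,1,1,1,1]}}

```text
t: 15.98
tcp_pos: [0.5381, 0.1687, 0.1961]
tool_rot: [-3.14, 0.003, -2.267]
force: [0.1, -0.1, 0.4]
gripper_width: 0.0876
grasp_force: 0.0
```

```bash
python3 - <<'E'
from h import *
s=read_camera("side");t=read_camera("top");st=get_state();print(st["tcp_pos"])
a=[]
for c in(s,t):
    im=c["image"];u,v=proj(c,[.488,.238,.01]).astype(int)
    a.append(cv2.resize(im[v-40:v+40,u-40:u+40],(400,400),interpolation=cv2.INTER_CUBIC))
cv2.imwrite("pics/s5.png",np.hstack(a))
E
```

```text
[0.53656881 0.16543802 0.19507235]
```

View pics/s5.png

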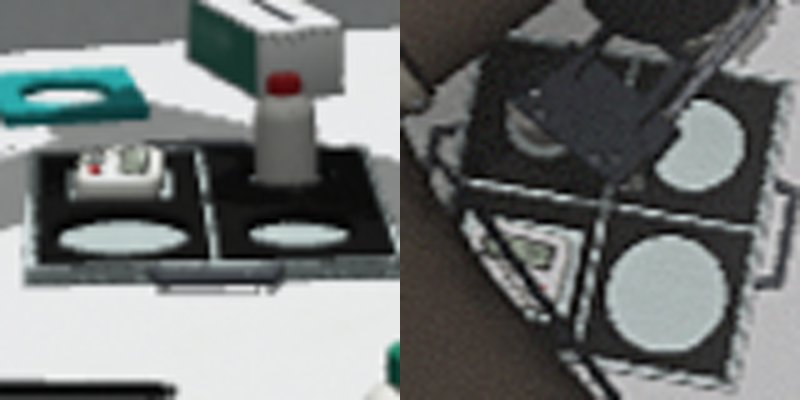

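The small bottle stands upright in its pocket, at side crop (286,130). Next is the medium bottle.

Request:
{"name": "jog_arm", "arguments": {"travel": [[-0.17,-0.97,0],[-0.17,-0.97,0],[-0.17,-0.97,0],[-0.17,-0.97,0],[-0.17,-0.97,0],[-0.17,-0.97,0],[-0.17,-0.97,0],[-0.17,-0.95,0],[0,0,0],[0,0,0]], "twist": [[0,0,0],[0,0,0],[0,0,0],[0,0,0],[0,0,0],[0,0,0],[0,0,0],[0,0,0],[0,0,0],[0,0,0]], "hand": [1,1,1,1,1,1,1,1,1,1]}}

```text
t: 17.32
tcp_pos: [0.4696, -0.2181, 0.1941]
tool_rot: [3.142, 0.0, -2.269]
force: [0.3, 0.1, 0.2]
gripper_width: 0.0875
grasp_force: 0.0
```

Request:
{"name": "jog_arm", "arguments": {"travel": [[0,0,-0.6],[0,0,-0.8],[0,0,-0.8],[0,0,-0.6],[0,0,-0.3],[0,0,0],[0,0,0]], "twist": [[0,0,0],[0,0,0],[0,0,0],[0,0,0],[0,0,0],[0,0,0],[0,0,0]], "hand": [1,1,1,1,1,1,1]}}

```text
t: 18.2
tcp_pos: [0.4706, -0.218, 0.0402]
tool_rot: [-3.14, 0.001, -2.268]
force: [-0.3, 0.2, 0.9]
gripper_width: 0.0876
grasp_force: 0.0
```

Request:
{"name": "jog_arm", "arguments": {"travel": [[0,0,-0.04],[0,0,0],[0,0,0],[0,0,0],[0,0,0],[0,0,0]], "twist": [[0,0,0],[0,0,0],[0,0,0],[0,0,0],[0,0,0],[0,0,0]], "hand": [0.5,0.2,0,-0.3,-1,-1]}}

```text
t: 18.95
tcp_pos: [0.4695, -0.2181, 0.0371]
tool_rot: [3.141, -0.0, -2.268]
force: [-0.2, 0.6, 2.1]
gripper_width: 0.0469
grasp_force: 30.0
```

Request:
{"name": "jog_arm", "arguments": {"travel": [[0,0,0],[0,0,0.2],[0,0,0.6],[0,0,0.9],[0,0,0.8],[0,0,0.5],[0,0,0]], "twist": [[0,0,0],[0,0,0],[0,0,0],[0,0,0],[0,0,0],[0,0,0],[0,0,0]], "hand": [-1,-1,-1,-1,-1,-1,-1]}}

```text
t: 19.82
tcp_pos: [0.4708, -0.2183, 0.1895]
tool_rot: [-3.138, 0.003, -2.268]
force: [0.2, -0.3, -2.9]
gripper_width: 0.0469
grasp_force: 30.0
```

Request:
{"name": "jog_arm", "arguments": {"travel": [[0.15,0.99,0],[0.15,0.99,0],[0.15,0.99,0],[0.15,0.99,0],[0.15,0.99,0],[0.15,0.99,0],[0.15,0.99,0],[0.14,1,0],[0,0,0],[0,0,0]], "twist": [[0,0,0],[0,0,0],[0,0,0],[0,0,0],[0,0,0],[0,0,0],[0,0,0],[0,0,0],[0,0,0],[0,0,0]], "hand": [-1,-1,-1,-1,-1,-1,-1,-1,-1,-1]}}

```text
t: 21.08
tcp_pos: [0.5282, 0.178, 0.1857]
tool_rot: [3.141, -0.002, -2.268]
force: [-0.6, -0.1, -2.4]
gripper_width: 0.0472
grasp_force: 30.0
```

Request:
{"name": "jog_arm", "arguments": {"travel": [[0,0,-0.5],[0,0,-0.8],[0,0,-0.7],[0,0,-0.5],[0,0,-0.2],[0,0,0],[0,0,0]], "twist": [[0,0,0],[0,0,0],[0,0,0],[0,0,0],[0,0,0],[0,0,0],[0,0,0]], "hand": [-1,-1,-1,-1,-1,-1,-1]}}

```text
t: 21.95
tcp_pos: [0.5298, 0.1785, 0.0531]
tool_rot: [-3.141, 0.002, -2.268]
force: [0.2, -1.1, -1.8]
gripper_width: 0.0471
grasp_force: 30.0
```

Request:
{"name": "jog_arm", "arguments": {"travel": [[0,0,-0.1],[0,0,-0.08],[0,0,-0.04],[0,0,-0.02],[0,0,0],[0,0,0]], "twist": [[0,0,0],[0,0,0],[0,0,0],[0,0,0],[0,0,0],[0,0,0]], "hand": [-1,-1,-1,-1,-1,-1]}}

```text
t: 22.7
tcp_pos: [0.5292, 0.1786, 0.041]
tool_rot: [-3.141, 0.001, -2.268]
force: [-4.4, -0.3, 7.6]
gripper_width: 0.0472
grasp_force: 30.0
```

Request:
{"name": "jog_arm", "arguments": {"travel": [[0,0,0],[0,0,0],[0,0,0],[0,0,0.1],[0,0,0.5],[0,0,0.9],[0,0,0.9],[0,-0.4,0.9],[0,-0.8,0.7],[0,-1,0.2]], "twist": [[0,0,0],[0,0,0],[0,0,0],[0,0,0],[0,0,0],[0,0,0],[0,0,0],[0,0,0],[0,0,0],[0,0,0]], "hand": [0.2,0.4,0.6,0.6,0.6,0.6,1,1,1,1]}}

```text
t: 23.95
tcp_pos: [0.53, 0.068, 0.2532]
tool_rot: [-3.139, 0.004, -2.267]
force: [-0.4, 0.1, 0.3]
gripper_width: 0.0876
grasp_force: 0.0
```

```bash
python3 - <<'E'
from h import *
s=read_camera("side");t=read_camera("top");st=get_state();print(st["tcp_pos"])
a=[]
for c,X in((s,[.488,.238,.01]),(s,[.591,-.359,.08])):
    im=c["image"];u,v=proj(c,X).astype(int);print(u,v)
    a.append(cv2.resize(im[v-50:v+50,u-50:u+50],(400,400),interpolation=cv2.INTER_CUBIC))
print([(z,proj(s,[.591,-.359,z]).round(1).tolist()) for z in(0,.1,.129,.15)])
cv2.imwrite("pics/s6.png",np.hstack(a))
for n,z in(("small",.0695),("medium",.095)):
  for q in blobs(s,*COL[n],(200,120,320,230)):print(n,plane(s,q[0],z).round(4),q[1])
E
```

```text
[0.52922407 0.06533926 0.2524004 ]
266 190
391 248
[(0, [388.0, 284.9]), (0.1, [391.8, 239.2]), (0.129, [393.0, 225.3]), (0.15, [393.8, 215.1])]
small [0.5404 0.2846 0.0695] [279 165   3   4   8]
medium [0.5091 0.2832 0.095 ] [264 151  13  18 149]
medium [0.3991 0.2018 0.095 ] [224 163  32  12 263]
medium [0.5298 0.179  0.095 ] [282 165   9   7  54]
```

View pics/s6.png

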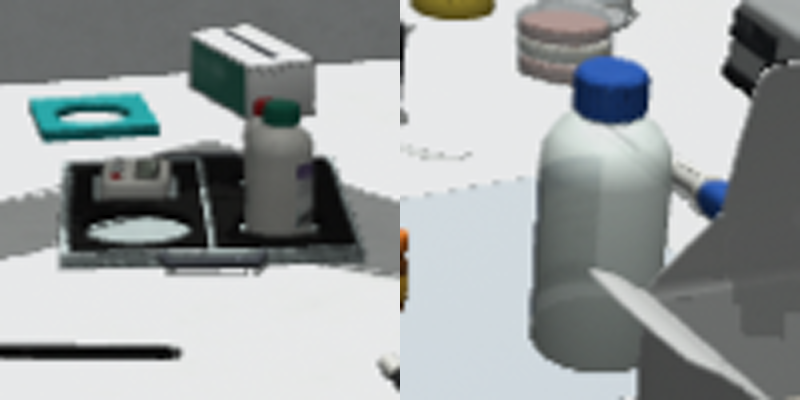

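Timer, small and medium bottles are all in place, with the medium bottle at side crop (280,165). The large bottle's cap is at right crop (612,88) and its shoulder starts right under the cap. I'll grip the cap with the fingers closing along x, which keeps the gripper clear of the cardboard box.

Request:
{"name": "jog_arm", "arguments": {"travel": [[0.14,-0.95,0],[0.14,-0.95,0],[0.14,-0.95,0],[0.14,-0.95,0],[0.14,-0.95,0],[0.14,-0.95,0],[0.14,-0.95,0],[0.13,-0.95,0],[0.13,-0.96,0],[0,0,0]], "twist": [[0,0,0.0278],[0,0,0.0278],[0,0,0.0278],[0,0,0.0278],[0,0,0.0278],[0,0,0.0278],[0,0,0.0278],[0,0,0.0278],[0,0,0],[0,0,0]], "hand": [1,1,1,1,1,1,1,1,1,1]}}

```text
t: 25.3
tcp_pos: [0.5907, -0.3623, 0.2485]
tool_rot: [3.139, 0.0, -1.573]
force: [-0.1, 0.5, 0.2]
gripper_width: 0.0876
grasp_force: 0.0
```

Request:
{"name": "jog_arm", "arguments": {"travel": [[0,0,0],[0,0,-0.5],[0,0,-0.8],[0,0,-0.6],[0,0,-0.3],[0,0,-0.1],[0,0,0],[0,0,0]], "twist": [[0,0,0],[0,0,0],[0,0,0],[0,0,0],[0,0,0],[0,0,0],[0,0,0],[0,0,0]], "hand": [1,1,1,1,1,1,1,1]}}

```text
t: 26.3
tcp_pos: [0.5918, -0.3598, 0.1365]
tool_rot: [-3.14, -0.001, -1.569]
force: [0.7, 0.9, 0.3]
gripper_width: 0.0879
grasp_force: 0.0
```

Request:
{"name": "jog_arm", "arguments": {"travel": [[0,0,-0.11],[0,0,0],[0,0,0],[0,0,0],[0,0,0],[0,0,0],[0,0,0],[0,0,0]], "twist": [[0,0,0],[0,0,0],[0,0,0],[0,0,0],[0,0,0],[0,0,0],[0,0,0],[0,0,0]], "hand": [0.5,0.1,-0.05,-0.15,-0.3,-1,-1,-1]}}

```text
t: 27.3
tcp_pos: [0.5913, -0.3597, 0.1296]
tool_rot: [-3.141, -0.0, -1.57]
force: [0.9, 0.4, -0.5]
gripper_width: 0.0352
grasp_force: 30.0
```

Request:
{"name": "jog_arm", "arguments": {"travel": [[0,0,0.1],[0,0,0.3],[0,0,0.6],[0,0,0.7],[0,0,0.5],[0,0,0.2],[0,0,0],[0,0,0]], "twist": [[0,0,0],[0,0,0],[0,0,0],[0,0,0],[0,0,0],[0,0,0],[0,0,0],[0,0,0]], "hand": [-1,-1,-1,-1,-1,-1,-1,-1]}}

```text
t: 28.3
tcp_pos: [0.5904, -0.3593, 0.248]
tool_rot: [3.139, 0.001, -1.57]
force: [-0.7, 0.1, -5.6]
gripper_width: 0.0355
grasp_force: 29.9
```

```bash
python3 - <<'E'
from h import *
s=read_camera("side");st=get_state();print(st["tcp_pos"],st["gripper_width"])
im=s["image"];u,v=proj(s,[.591,-.36,.2]).astype(int);print(u,v)
cv2.imwrite("pics/s7.png",cv2.resize(im[v-60:v+80,u-90:u+90],(540,420),interpolation=cv2.INTER_CUBIC))
E
```

```text
[ 0.5904633  -0.35930438  0.24795138] 0.035396749266367905
396 190
```

View pics/s7.png

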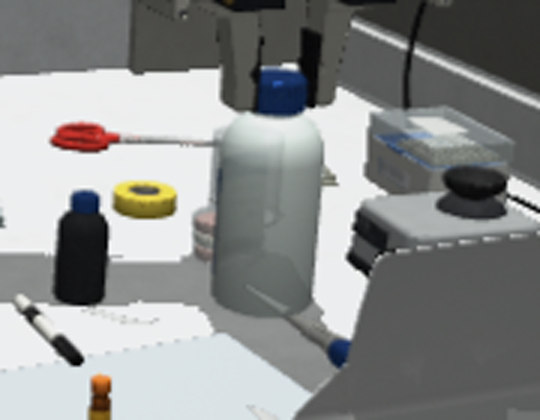

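The large bottle hangs straight, cap at crop (282,90) and base at about (262,310).

Request:
{"name": "jog_arm", "arguments": {"travel": [[-0.12,0.4,0],[-0.2,0.7,0],[-0.26,0.9,0],[-0.26,0.9,0],[-0.26,0.9,0],[-0.26,0.9,0],[-0.26,0.9,0],[-0.26,0.9,0],[-0.26,0.9,0],[-0.26,0.9,0]], "twist": [[0,0,0],[0,0,0],[0,0,0],[0,0,0],[0,0,0],[0,0,0],[0,0,0],[0,0,0],[0,0,0],[0,0,0]], "hand": [-1,-1,-1,-1,-1,-1,-1,-1,-1,-1]}}

```text
t: 29.6
tcp_pos: [0.4701, 0.0565, 0.249]
tool_rot: [3.141, -0.0, -1.57]
force: [1.2, -0.4, -4.3]
gripper_width: 0.0354
grasp_force: 29.9
```

Request:
{"name": "jog_arm", "arguments": {"travel": [[-0.26,0.9,0],[-0.26,0.9,0],[-0.2,0.6,0],[-0.09,0.3,0],[-0.04,0.15,0],[0,0,0],[0,0,0],[0,0,0]], "twist": [[0,0,0],[0,0,0],[0,0,0],[0,0,0],[0,0,0],[0,0,0],[0,0,0],[0,0,0]], "hand": [-1,-1,-1,-1,-1,-1,-1,-1]}}

```text
t: 30.6
tcp_pos: [0.4287, 0.1972, 0.2495]
tool_rot: [3.142, -0.0, -1.571]
force: [-0.3, 0.4, -5.7]
gripper_width: 0.0352
grasp_force: 29.9
```

```bash
python3 - <<'E'
from h import *
s=read_camera("side");st=get_state();print(st["tcp_pos"],st["gripper_width"],st["tool_rot"])
im=s["image"];u,v=proj(s,[.4285,.198,.12]).astype(int);print(u,v)
cv2.imwrite("pics/s8.png",cv2.resize(im[v-60:v+80,u-80:u+80],(480,420),interpolation=cv2.INTER_CUBIC))
E
```

```text
[0.42872497 0.19725985 0.2495608 ] 0.0349793227962443 [ 3.14156890e+00 -7.54883794e-05 -1.57051723e+00]
249 159
```

View pics/s8.png

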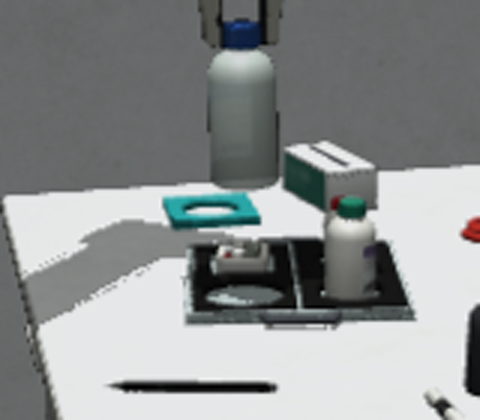

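The bottle hangs straight above the large pocket, which is at crop (245,297). I lower it.

Request:
{"name": "jog_arm", "arguments": {"travel": [[0,0,-0.3],[0,0,-0.5],[0,0,-0.5],[0,0,-0.4],[0,0,-0.2],[0,0,-0.1],[0,0,-0.1],[0,0,0],[0,0,0]], "twist": [[0,0,0],[0,0,0],[0,0,0],[0,0,0],[0,0,0],[0,0,0],[0,0,0],[0,0,0],[0,0,0]], "hand": [-1,-1,-1,-1,-1,-1,-1,-1,-1]}}

```text
t: 31.78
tcp_pos: [0.4288, 0.1981, 0.145]
tool_rot: [-3.141, 0.001, -1.569]
force: [-0.1, -0.7, -4.8]
gripper_width: 0.0349
grasp_force: 29.9
```

Request:
{"name": "jog_arm", "arguments": {"travel": [[0,0,-0.08],[0,0,-0.06],[0,0,-0.04],[0,0,-0.02],[0,0,0],[0,0,0]], "twist": [[0,0,0],[0,0,0],[0,0,0],[0,0,0],[0,0,0],[0,0,0]], "hand": [-1,-1,-1,-1,-1,-1]}}

```text
t: 32.52
tcp_pos: [0.4286, 0.1979, 0.1346]
tool_rot: [-3.142, 0.0, -1.57]
force: [0.7, -0.2, -5.0]
gripper_width: 0.0352
grasp_force: 29.9
```

Request:
{"name": "jog_arm", "arguments": {"travel": [[0,0,-0.02],[0,0,-0.02],[0,0,0],[0,0,0]], "twist": [[0,0,0],[0,0,0],[0,0,0],[0,0,0]], "hand": [-1,-1,-1,-1]}}

```text
t: 33.02
tcp_pos: [0.429, 0.198, 0.1336]
tool_rot: [-3.14, 0.0, -1.569]
force: [-3.0, -1.1, 5.6]
gripper_width: 0.0353
grasp_force: 29.9
```

Contact at the expected height, so I release slowly and retreat.

Request:
{"name": "jog_arm", "arguments": {"travel": [[0,0,0],[0,0,0],[0,0,0],[0,0,0],[0,0,0.1],[0,0,0.4],[0,0,0.8],[0,0,0.8],[0,-0.5,0.5],[0,-1,0]], "twist": [[0,0,0],[0,0,0],[0,0,0],[0,0,0],[0,0,0],[0,0,0],[0,0,0],[0,0,0],[0,0,0],[0,0,0]], "hand": [0,0.3,0.5,0.5,0.5,0.5,0.5,0.5,0.5,0.5]}}

```text
t: 34.28
tcp_pos: [0.4297, 0.1236, 0.265]
tool_rot: [-3.138, 0.002, -1.567]
force: [1.1, -0.6, -0.3]
gripper_width: 0.0656
grasp_force: 0.0
```

Request:
{"name": "jog_arm", "arguments": {"travel": [[0,-1,0],[0,-1,0],[0,-1,0],[0,-1,0],[0,-1,0],[0,-1,0],[0,0,0],[0,0,0]], "twist": [[0,0,0],[0,0,0],[0,0,0],[0,0,0],[0,0,0],[0,0,0],[0,0,0],[0,0,0]], "hand": [0.5,0.5,0.5,0.5,0.5,0.5,0.5,0.5]}}

```text
t: 35.28
tcp_pos: [0.4284, -0.1773, 0.2627]
tool_rot: [-3.142, 0.0, -1.571]
force: [-0.2, 0.5, 0.4]
gripper_width: 0.0658
grasp_force: 0.0
```

```bash
python3 - <<'E'
from h import *
s=read_camera("side");t=read_camera("top");st=get_state();print(st["tcp_pos"])
a=[]
for c in(s,t):
    im=c["image"];u,v=proj(c,[.488,.238,.01]).astype(int)
    a.append(cv2.resize(im[v-50:v+50,u-50:u+50],(400,400),interpolation=cv2.INTER_CUBIC))
cv2.imwrite("pics/s9.png",np.hstack(a))
E
```

```text
[ 0.42865199 -0.17640567  0.26273815]
```

View pics/s9.png

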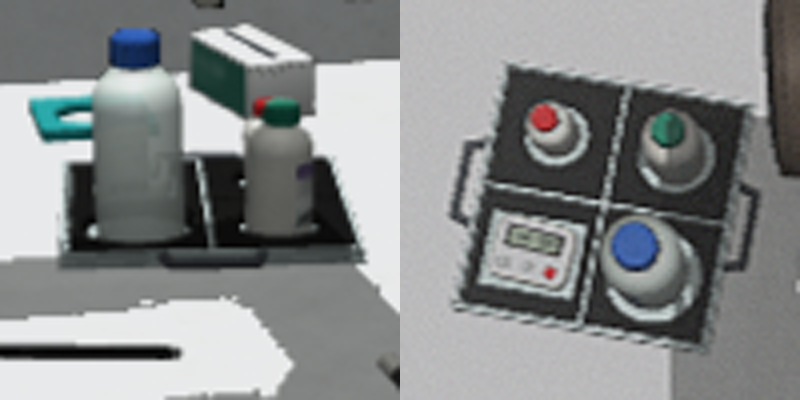

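All four are seated: in the top crop the red cap is at (545,118), green at (668,128), blue at (635,245) and the timer at (533,253).

```bash
python3 -c "
from cell import sign_off;print(sign_off())"
```

```text
the job is handed in; nothing more can be done
None
```

The carrier is loaded and handed in at about 35 s: the timer lies flat in the oblong pocket, the small, medium and large bottles stand upright in their matching pockets with the large one brought last, and I never touched the dark bottle or the grey box.

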